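Close the sprung side guide of a packing jig on a carton and let its latch catch

ROBOT

A 6-joint arm with a two-finger parallel gripper is mounted at the origin on the work surface. World frame = base frame: x ahead of the robot, y to its left, z up, the work surface at z = 0. Lengths are in m, angles in rad, forces in N, time in s.
With the tool pointing down it reaches from about 0.35 to 0.775 m from the base axis. Payload 5.5 kg.
Tool frame: the origin (TCP) lies midway between the tips of the shut fingers; the grasp point (between the pads) lies 19 mm behind it (arm.pinch_z is the distance from the TCP to the grasp point, in m); z points along the fingers, y is the direction in which the jaws open and shut (so a half turn about z gives the same grasp; the last joint's range is limited). The gripper opens to 85 mm and grips with 20 to 120 N. Pads are 22 mm wide; open, the fingers measure 114 mm over their backs; the gripper's body (76 mm by 85 mm) begins 54 mm behind the grasp point. The pads swing forward as they close: fully open they stand 13 mm farther back than shut.
Start: joints at [1.184, 0.313, 0.046, 1.304, 0, 1.431], TCP at [0.14, 0.558, 0.231] pointing down, gripper open.
Joint ranges: [-2.76, 2.76], [-0.86, 1.69], [-1.03, 1.26], [-2.2, 2.34], [-1.47, 1.5], [-3.14, 3.14]. Speed limits (rad/s): [2.57, 2.57, 3.14, 3.14, 3.14, 3.14].

INTERFACE

Orientations are given as a rotation vector (axis times angle).
In Python, from cell import arm, optics gives the robot as it stands. The module is installed in compiled form; this text tells all that it offers.
- The arm moves only by the tool step_arm, never from a script. Its argument "plan" is text: rows parted by semicolons, each of 7 numbers parted by spaces: the opening, from 0 (shut) to 1 (fully open), then the shift along the tool's x, y, z as a fraction of full scale, then the turn, a rotation vector about the tool's x, y, z as a fraction of full scale. A call has 1 to 5 rows; each row is the pose to reach, as a shift and turn from the pose commanded when the call began, along the tool's axes at that moment; what a row does not reach only later rows make up. Full scale, the value 1, is 300 mm for a shift and 90 degrees for a turn. A row lasts 1/10 s, in which the tool goes at most 50 mm and 8.59 degrees, less where a joint would pass 70% of its speed; a pose out of reach is approached as far as the arm can. A call with a number of a shift or a turn outside -1 to 1 is refused whole. A call with a gripper value outside its range is refused whole. The fingers move at their own pace and stop on an object; "force" is the grip in N (left out, the last holds). Time passes only in rows, so rows that repeat a pose let the fingers close. It gives the time, the measured TCP pose, the force and the opening at its end, in the units of the state.
- arm.sense(): the state, without advancing time (a new reading comes with each control period).
- optics.grab_frame(name): name is "scene" or "top"; returns (picture, depth): 384x512x3 uint8, red, green, blue; 384x512 float32, m along the optical axis (not along the pixel's ray), 0 where there is no reading.
- optics.camera_params(name): a dict with "fx", "fy", "cx", "cy" (pixels), "rvec" (rotation vector, rad) and "tvec" (3), from world to camera coordinates, as OpenCV has them. Camera axes: x right, y down, z forward; pixel columns grow to the right and rows downward; lengths in m; the calibration is good to about 2 mm. A picture is of the moment at which its call begins. camera_params takes no time and is no camera call.
- arm.close_job(): hands the job in, once; it reports no verdict.
The state is a dict: "t": time; "joint_positions": joint angles; "joint_velocities": joint speeds; "tau": joint torques, N m; "tcp_pos": TCP position; "orientation": TCP orientation; "force": force on the tool from outside, world axes, zero at the start; "moment": the same for the moment, N m; "finger_gap": opening from 0.0 (shut) to 1.0 (fully open).
Only numpy, scipy, OpenCV 4.12 (cv2) and the standard library are available. Lean on these libraries where they do the work, as an engineer would, in place of code of your own. Each camera call takes 0.05 s, during which the arm holds its last target.

TASK

Get the carton ready for taping: hold the guide's release bar up and slide the guide along its rail, so that its sprung pad pushes the carton square against the end fence and squeezes it firmly. Then let the bar drop under its own spring so that its tooth catches the nearest notch, with the pad's spring left about half pressed in. Do not crush the carton, do not force the tooth against the rack (sideways or down), and leave the other things on the bench where they are.

Things in the scene. Friction and masses are not known exactly. Their poses are not given: they have to be found in the camera images.
- jig: The packing jig, fixed to the bench: a plywood deck 400 (x) x 560 (y) x 18 mm high. Origin: centre of the deck's underside; z up, x across it, pointing away from the robot, y along its rail. The aluminium rail, 40 mm wide, top 48 mm above the bench, runs along y at x = +120 mm.
- rack_mid (a point): A point on the steel rack on top of the rail, at the height of its lands, 57 mm above the bench. Square notches 7 mm wide and 6 mm deep every 12 mm along the jig's y, lands 5 mm wide between them. Where along the rail the notches fall is not given: it must be felt.
- deck_end (a point): Middle of the deck's -y edge, on its top. The end fence, an upright steel angle 210 mm wide (along x) and 85 mm high, stands here across the deck on slotted holes: its inner face is somewhere between 35 and 85 mm from this edge, only known by pushing the carton against it.
- guide: The sliding guide (carriage) on the rail: a saddle and, 81 mm to the -y side of the release bar, an upright plate across the deck, top 96 mm above the bench. Slides along the jig's y over 185 mm (towards -y to close on the carton) with about 4 N of friction. Origin: under the release bar's centre line, at the jig's x = 0, at bench level; axes as the jig's. Carries the bar and the sprung pad.
- pad_face (a point): Where the middle of the sprung pad's face stands when not pressed, 135 mm to the -y side of the release bar; this point rides with the guide, not with the pad. The pad is a rubber-faced plate 180 wide (x) x 62 mm high. It pushes back with 1 N at once and 0.5 N more for each mm it gives (16 N at the end of its 30 mm travel; then it is solid).
- bar_grip (a point): Middle of the release bar's round black grip, on its centre line: 16 mm diameter, 68 mm long, along the jig's x, 160 mm to the robot's side of the bar's pivot; 70 mm above the bench when the tooth is in a notch, about 17 mm higher when it stands on a land. Nothing within 60 mm on either side along y; free space below down to the deck. Lifting takes about 4 N.
- release_bar (a joint): Angle of the release bar about its pivot (axis along the rail), rad: 0 = down, tooth at the bottom of a notch; about 0.10 = tooth standing on a land; above 0.15 = tooth clear, guide free to slide; 0.28 = upper stop. A spring pushes it down, so that the tooth bears on a land with about 10 N. It starts in a notch or on a land. The tooth has 2.5 mm of play in a notch. It rides on the guide.
- carton_center (a point): Centre of the taped cardboard carton, 200 (x) x 170 (y) x 110 mm high, about 0.4 kg, loose on the deck between pad and fence, slightly askew, 10 to 80 mm short of the fence.
- carton: The same carton, origin at the centre of its underside, axes along its sides; square to the jig when its x lies along the jig's x. It crushes above 20 N.
- tape_roll: Roll of tape lying flat on the deck behind the guide, 90 mm diameter, 48 mm high; leave alone. Origin at the centre of its underside.
- marker: Black marker pen lying on the deck beyond the rail, along the edge farthest from the robot, 136 mm long; leave alone. Origin under its middle.
- tape_dispenser: Hand tape dispenser with roll on the bench, right of the jig; leave alone.
- box_knife: Box knife, closed, on the bench, left of the jig; leave alone.
- small_carton: Small taped carton 120 x 90 x 60 mm on the bench, right of the jig; leave alone.
- label_roll: Roll of blank labels, 84 mm diameter, 60 mm high, on the bench, left of the jig; leave alone.
- scanner: Hand scanner on the bench, left of the jig; leave alone.

How it is judged:
On the way, in this order (a step that is already met when the one before it is completed fails the run):
1. the release bar is held up, its tooth clear of the rack (value of joint release_bar above 0.15 rad), for 0.2 s.
2. the guide's pad presses firmly on the carton (contact force between guide and carton above 4 N), for 0.2 s.
At the end, for the whole second after the job is handed in: The release bar is down with its tooth in a notch (angle under 0.035 rad), the guide stands still, and its pad presses the carton against the end fence with 4 to 14 N, the carton flat on the deck (within 0.05 rad) and square to the jig within 0.04 rad (value of joint release_bar below 0.035 rad and contact force between guide and carton between 4 and 14 N and angle between the x axis of carton and the x axis of jig, either way round below 0.04 rad and angle between carton's own z axis and vertical below 0.05 rad and linear speed of guide below 0.01 m/s); the robot touches nothing.
It fails at once if the carton is crushed: the guide presses on it with more than 20 N (contact force between guide and carton above 20 N).
It fails at once if the tooth is forced against the rack, sideways or down, with more than 80 N (contact force between guide and jig above 80 N).
It fails at once if another thing on the bench is moved by more than 30 mm (distance of any of tape_roll, marker, tape_dispenser, box_knife, small_carton, label_roll, scanner from where it was at the start of the episode above 0.03 m).
It also fails if it takes over 72 s, if anything falls off the work surface, if the arm or the gripper's body presses on something with over 40 N, if the wrist force passes 120 N, or if a joint passes its speed limit or range.

## Working session

There is one attempt and no reset: what is moved stays moved. The work goes in short steps, Python scripts to look and compute and a tool call to move; the robot and the scene stay as the last step left them, time stands still between calls to the robot, and variables do not carry over. Pictures are saved under pics/ and viewed, and the job is handed in when it is done.

Besides the shell and the picture viewer there is one more tool, called after "Request:" as a command line: name --argument value ..., lists and objects as JSON in quotes. step_arm: Moves the arm, as the interface text tells. Its arguments: {"type":"object","properties":{"plan":{"type":"string"},"force":{"type":"number"}},"required":["plan"]}

```bash
mkdir -p pics; cat > h.py <<'E'
import numpy as np,cv2
from cell import arm,optics
def grab(n,tag):
    p,d=optics.grab_frame(n); np.savez(f'{tag}_{n}.npz',p=p,d=d); cv2.imwrite(f'pics/{tag}_{n}.png',p[:,:,::-1]); return p,d
def cam(n):
    c=optics.camera_params(n); R=cv2.Rodrigues(np.array(c['rvec'],float))[0]; return c,R,np.array(c['tvec'],float).ravel()
def pts(n,d):
    c,R,t=cam(n); v,u=np.mgrid[:d.shape[0],:d.shape[1]]
    P=np.stack([(u-c['cx'])/c['fx']*d,(v-c['cy'])/c['fy']*d,d],-1); return (P-t)@R
def ray(n,u,v,z):
    c,R,t=cam(n); o=-R.T@t; r=R.T@np.array([(u-c['cx'])/c['fx'],(v-c['cy'])/c['fy'],1]); return o+r*(z-o[2])/r[2]
def proj(n,X):
    c,R,t=cam(n); q=R@np.array(X)+t; return c['fx']*q[0]/q[2]+c['cx'],c['fy']*q[1]/q[2]+c['cy']
E
python3 - <<'E'
from h import *
for n in('scene','top'): grab(n,'a'); print(n,optics.camera_params(n))
print(arm.sense(),arm.pinch_z)
E
```

```text
scene {'fx': 483.69419055054857, 'fy': 483.69419055054857, 'cx': 263.0017995667505, 'cy': 191.69999335115867, 'rvec': array([ 1.77464588,  1.83018366, -0.71548521]), 'tvec': array([ 0.0699563 , -0.36066744,  2.16554954])}
top {'fx': 375.86686885639637, 'fy': 375.86686885639637, 'cx': 257.33561928154984, 'cy': 190.82878083649834, 'rvec': array([ 1.98604919, -2.24483178,  0.22703444]), 'tvec': array([0.01560707, 0.5688875 , 1.1579814 ])}
{'t': 0.1, 'joint_positions': array([ 1.18442154e+00,  3.13918051e-01,  4.50718669e-02,  1.30361533e+00,
       -2.98939111e-06,  1.43119870e+00]), 'joint_velocities': array([ 0.00107788, -0.00304304,  0.00064393, -0.00137171, -0.00090579,
        0.00033468]), 'tau': array([ 2.23644718e-03, -4.81724346e+01,  2.99245030e+01,  1.27137074e-02,
       -1.60991858e-04, -3.76708424e-07]), 'tcp_pos': array([0.14029029, 0.55713646, 0.23049371]), 'orientation': array([-3.86600738e-01, -3.11728027e+00,  2.52661640e-03]), 'force': array([0.24492558, 0.40711418, 0.47076717]), 'moment': array([-0.01532812, -0.02280043,  0.02801875]), 'finger_gap': 0.9984600669819366} 0.0187
```

View pics/a_scene.png

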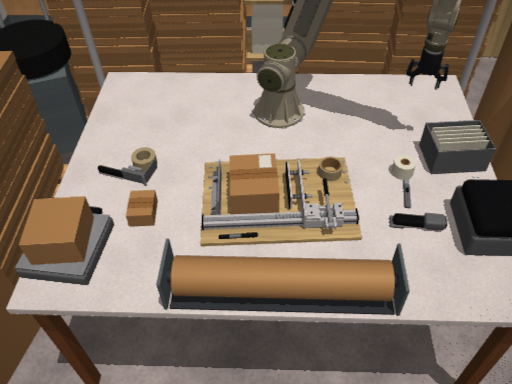

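View pics/a_top.png

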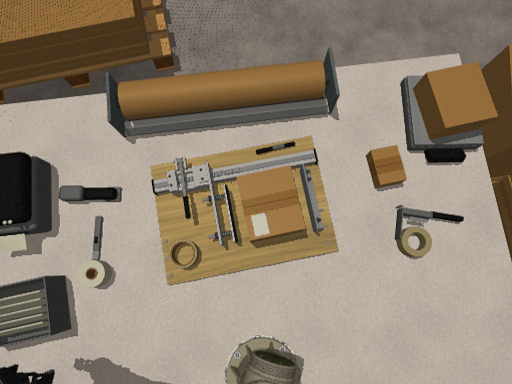

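The top view shows the jig at about (150–335, 140–285): the fence on the right (313,195), the carton at (272,205), the release bar's black grip near (187,207) and the tape roll at (184,253). Next I'll measure the deck, grip and carton.

```bash
python3 - <<'E'
from h import *
z=np.load('a_top.npz');p,d=z['p'],z['d'];P=pts('top',d)
cv2.imwrite('pics/a_zoom.png',cv2.resize(p[130:290,145:345,::-1],None,fx=4,fy=3.75*4/3.75,interpolation=cv2.INTER_CUBIC)[:600,:800])
Z=P[...,2]; 
v,u=np.mgrid[:384,:512]; roi=(u>140)&(u<350)&(v>125)&(v<295)
tab=roi&(abs(Z)<.006); print('table z med',np.median(Z[tab]))
jig=(roi&(Z>.010)).astype(np.uint8)
n,l,s,c=cv2.connectedComponentsWithStats(jig); k=1+np.argmax(s[1:,4]); m=(l==k).astype(np.uint8)
q=P[m>0]; 
r=cv2.minAreaRect((q[(q[:,2]<.024)][:,:2]*1000).astype(np.float32)); print('deck',r, cv2.boxPoints(r))
hsv=cv2.cvtColor(p,cv2.COLOR_RGB2HSV)
deck=roi&(abs(Z-.018)<.004)
print('deck z',np.median(Z[deck]))
# carton top
cm=roi&(Z>.100)&(Z<.122); r2=cv2.minAreaRect((P[cm][:,:2]*1000).astype(np.float32)); print('carton',r2,np.median(Z[cm]),cm.sum())
# dark
bl=roi&(hsv[...,2]<50)&(Z>.03)
n,l,s,c=cv2.connectedComponentsWithStats(bl.astype(np.uint8))
for i in range(1,n):
    if s[i,4]>8: print(s[i],c[i],np.median(P[l==i],0),P[l==i].min(0),P[l==i].max(0))
E
```

```text
table z med 0.0015224008535812345
deck ((530.5010375976562, 1.849822998046875), (405.8609924316406, 560.853515625), 4.14801025390625) [[ 307.81793  266.86337]
 [ 348.3863  -292.52097]
 [ 753.18414 -263.16373]
 [ 712.6158   296.2206 ]]
deck z 0.019123914933473585
carton ((527.8870239257812, -32.313446044921875), (407.7029724121094, 243.57859802246094), 81.49103546142578) 0.10397153530412676 187
[284 142  11   5  32] [288.96875 144.125  ] [ 0.71857214 -0.18036384  0.03403271] [ 0.71282018 -0.19748702  0.03045443] [ 0.72574715 -0.16382087  0.0407154 ]
[256 147  17   6  58] [264.01724138 149.65517241] [ 0.70877493 -0.09403082  0.03480306] [ 0.7027746  -0.12164754  0.03014881] [ 0.71722687 -0.06629585  0.04244874]
[314 149   4  14  18] [315.22222222 155.77777778] [ 0.66245108 -0.25864038  0.05223439] [ 0.643664   -0.26298037  0.03470771] [ 0.68615718 -0.25643884  0.0565314 ]
[152 180   5  14  18] [153.05555556 186.88888889] [0.62341073 0.28168381 0.0533963 ] [0.60405554 0.27779635 0.03553129] [0.645097   0.28485608 0.06062807]
[225 185  13  57 133] [231.11278195 213.83458647] [0.49707908 0.03658923 0.09303099] [ 0.32286229 -0.0260078   0.0491058 ] [0.58997233 0.04632082 1.24895197]
[183 196   7  22  89] [186.28089888 206.69662921] [0.53433734 0.1716332  0.0969331 ] [ 0.32286229 -0.0260078   0.08934194] [0.56976813 0.18118503 1.24895197]
```

View pics/a_zoom.png

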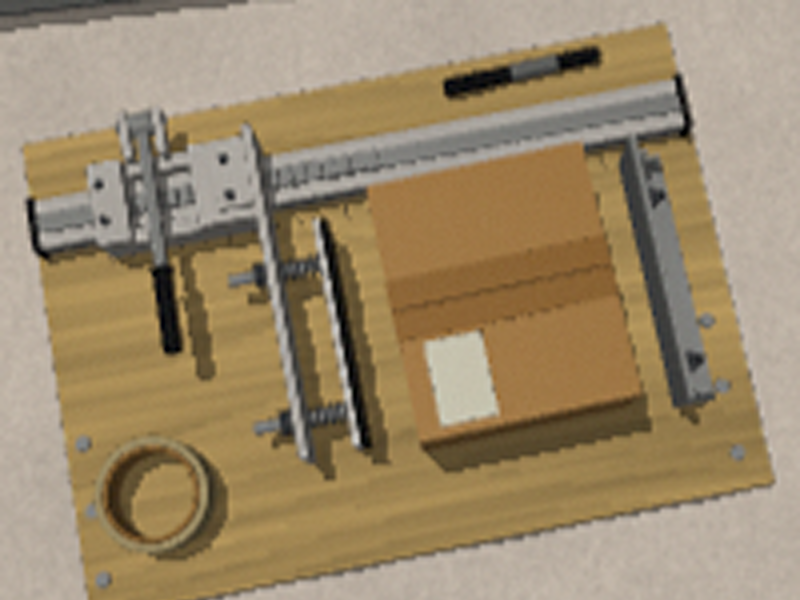

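```bash
cat >> h.py <<'E'
JC=np.array([0.5305,0.0018]); YAW=np.deg2rad(4.148)
ex=np.array([np.cos(YAW),np.sin(YAW)]); ey=np.array([-np.sin(YAW),np.cos(YAW)])
def jig(X): q=np.asarray(X)[...,:2]-JC; return np.stack([q@ex,q@ey],-1)
def world(a,b): return JC+a*ex+b*ey
E
python3 - <<'E'
from h import *
import scipy.spatial.transform as T
# refine deck via color/edges rays at z=.018 : corner check from top pixels
z=np.load('a_top.npz');p,d=z['p'],z['d'];P=pts('top',d);Z=P[...,2];J=jig(P)
for n in('top','scene'):
    for a,b in((-.2,-.28),(-.2,.28),(.2,.28),(.2,-.28)): 
        w=world(a,b); print(n,(a,b),np.round(proj(n,[*w,.018]),1))
hsv=cv2.cvtColor(p,cv2.COLOR_RGB2HSV)
v,u=np.mgrid[:384,:512]
bl=(hsv[...,2]<60)&(u>178)&(u<195)&(v>190)&(v<222)&(Z>.06)
vs,us=np.nonzero(bl);print('grip top z',np.percentile(Z[bl],[10,50,90]))
W=np.array([ray('top',a,b,.089) for a,b in zip(us,vs)]);Jg=jig(W);print('grip rays jig min/max',Jg.min(0),Jg.max(0),Jg.mean(0),np.polyfit(Jg[:,0],Jg[:,1],1))
# profile of heights along jig y at several bands, jig x in -.08..0.05
for lo,hi in((-.05,0.0),):
    b=(J[...,0]>lo)&(J[...,0]<hi)&(abs(J[...,1])<.28)
    for k in np.arange(-.28,.28,.01):
        s=b&(J[...,1]>=k)&(J[...,1]<k+.01)
        print(round(k,3),np.round(np.percentile(Z[s],[50,95]),3) if s.any() else None,end=' ')
print()
cm=(Z>.115)&(Z<.135)&(abs(J[...,1])<.2)&(abs(J[...,0])<.19)
n,l,s,c=cv2.connectedComponentsWithStats(cm.astype(np.uint8)); k=1+np.argmax(s[1:,4])
q=J[l==k];print('carton',cv2.minAreaRect((q*1000).astype(np.float32)),np.median(Z[l==k]),len(q))
s=arm.sense(); R=T.Rotation.from_rotvec(s['orientation']).as_matrix(); print(R)
E
python3 -c "
import cv2;i=cv2.imread('pics/a_scene.png')[140:250,190:370];cv2.imwrite('pics/a_sz.png',cv2.resize(i,(792,484),interpolation=cv2.INTER_CUBIC))"
```

```text
top (-0.2, -0.28) [338.4 249.1]
top (-0.2, 0.28) [167.2 283.5]
top (0.2, 0.28) [150.1 164.5]
top (0.2, -0.28) [311.1 134.2]
scene (-0.2, -0.28) [204.1 162.4]
scene (-0.2, 0.28) [344.2 157.5]
scene (0.2, 0.28) [361.5 238.1]
scene (0.2, -0.28) [198.9 244.2]
grip top z [0.09313209 0.0969331  0.10086056]
grip rays jig min/max [-0.01471923  0.1636661 ] [0.05336797 0.17720698] [0.01922777 0.17060035] [-0.01772137  0.17094109]
-0.28 [0.02  0.024] -0.27 [0.019 0.023] -0.26 [0.02  0.024] -0.25 [0.023 0.027] -0.24 [0.024 0.028] -0.23 None -0.22 [0.078 0.107] -0.21 [0.019 0.023] -0.2 [0.02  0.023] -0.19 [0.019 0.023] -0.18 [0.129 0.132] -0.17 [0.131 0.134] -0.16 [0.13  0.133] -0.15 [0.13  0.133] -0.14 [0.131 0.134] -0.13 [0.13  0.133] -0.12 [0.129 0.134] -0.11 [0.129 0.134] -0.1 [0.13  0.134] -0.09 [0.13  0.133] -0.08 [0.13  0.133] -0.07 [0.13  0.133] -0.06 [0.129 0.134] -0.05 [0.13  0.134] -0.04 [0.13  0.134] -0.03 [0.131 0.133] -0.02 [0.13  0.134] -0.01 [0.13  0.133] 0.0 [0.02  0.024] 0.01 [0.019 0.023] 0.02 [0.019 0.023] 0.03 [0.077 0.097] 0.04 [0.094 0.097] 0.05 [0.019 0.023] 0.06 [0.019 0.023] 0.07 [0.019 0.022] 0.08 [0.094 0.1  ] 0.09 [0.02  0.023] 0.1 [0.02  0.024] 0.11 [0.019 0.023] 0.12 [0.02  0.023] 0.13 [0.02  0.023] 0.14 [0.019 0.024] 0.15 [0.019 0.023] 0.16 [0.021 0.1  ] 0.17 [0.02 0.1 ] 0.18 [0.021 0.024] 0.19 [0.019 0.023] 0.2 [0.019 0.024] 0.21 [0.019 0.024] 0.22 [0.019 0.023] 0.23 [0.019 0.023] 0.24 [0.019 0.023] 0.25 [0.019 0.023] 0.26 [0.02  0.024] 0.27 [0.019 0.022] 0.28 None 
carton ((-21.824790954589844, -87.05131530761719), (200.46730041503906, 170.7517547607422), 1.2090569734573364) 0.1298289211362301 3655
[[-9.69704662e-01  2.44279510e-01 -6.24729028e-04]
 [ 2.44280202e-01  9.69703460e-01 -1.54355983e-03]
 [ 2.28741861e-04 -1.64940609e-03 -9.99998614e-01]]
```

View pics/a_sz.png

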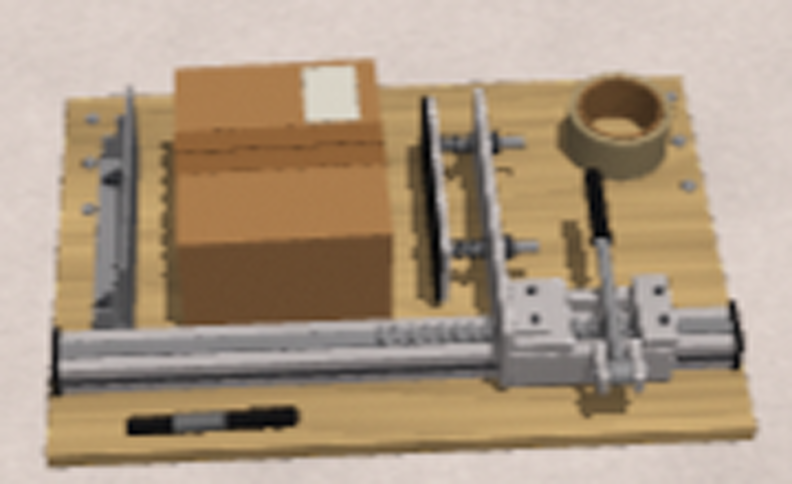

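The measurements agree with the given sizes. In the jig frame:

| Item | Measured |
|---|---|
| Carton | 200×171 mm, 1.2° askew |
| Grip | about (0.019, 0.171), 68 mm long, height 87 mm, so the tooth is on a land |
| Expected slide | about 90 mm in all |

Now I'll move above the grip.

Request:
step_arm --plan "0.5 -0.14 -0.08 0 0 0 -0.07; 0.5 -0.28 -0.16 0 0 0 -0.14; 0.5 -0.42 -0.24 0 0 0 -0.203; 0.5 -0.56 -0.32 0 0 0 -0.203; 0.5 -0.7 -0.4 0 0 0 -0.203" --force 25

```text
t: 0.6
tcp_pos: [0.3156, 0.3884, 0.231]
orientation: [0.114, -3.139, 0.0]
force: [0.5, -0.2, 0.8]
finger_gap: 0.497
```

```bash
cat >> h.py <<'E'
from scipy.spatial.transform import Rotation as Ro
def go(x,y,z):
    s=arm.sense();R=Ro.from_rotvec(s['orientation']).as_matrix()
    dlt=R.T@(np.array([x,y,z])-s['tcp_pos']); 
    ty=R[:,1]; a=np.degrees(np.arctan2(ty[1],ty[0]))
    print('t',s['t'],'pos',np.round(s['tcp_pos'],4),'frac',np.round(dlt/.3,3),'tooly ang',a,'rz frac',-(94.15-a)/90,'tilt',np.round(R[:,2],3),'F',np.round(s['force'],2),'gap',s['finger_gap'])
E
python3 -c "
from h import *
go(.537,.173,.19)"
```

```text
t 0.6 pos [0.3156 0.3884 0.231 ] frac [-0.684 -0.77   0.137] tooly ang 94.16485846923148 rz frac 0.00016509410257188823 tilt [-0. -0. -1.] F [ 0.52 -0.23  0.76] gap 0.4974504545889449
```

Request:
step_arm --plan "0.45 -0.11 -0.125 0.02 0 0 0; 0.45 -0.22 -0.25 0.04 0 0 0; 0.45 -0.33 -0.37 0.06 0 0 0; 0.45 -0.44 -0.5 0.08 0 0 0; 0.45 -0.55 -0.62 0.1 0 0 0"

```text
t: 1.1
tcp_pos: [0.4931, 0.2149, 0.2009]
orientation: [0.113, -3.139, -0.0]
force: [0.9, 0.8, 1.2]
finger_gap: 0.447
```

Request:
step_arm --plan "0.45 -0.07 -0.08 0.02 0 0 0; 0.45 -0.132 -0.15 0.03 0 0 0; 0.45 -0.132 -0.15 0.03 0 0 0"

```text
t: 1.4
tcp_pos: [0.537, 0.172, 0.191]
orientation: [0.106, -3.139, 0.001]
force: [-0.2, 0.1, 0.1]
finger_gap: 0.446
```

```bash
python3 -c "
from h import *
go(.537,.173,.070)
p,d=grab('top','b');p,d=grab('scene','b')
import cv2
cv2.imwrite('pics/b_z.png',np.hstack([cv2.resize(cv2.imread('pics/b_top.png')[130:290,140:300],(400,400)),cv2.resize(cv2.imread('pics/b_scene.png')[110:250,250:390],(400,400))]))
"
```

```text
t 1.4 pos [0.537 0.172 0.191] frac [-0.001  0.004  0.403] tooly ang 93.87813516158238 rz frac -0.0030207204268625294 tilt [-0.001 -0.001 -1.   ] F [-0.18  0.14  0.1 ] gap 0.44629661852636004
```

View pics/b_z.png

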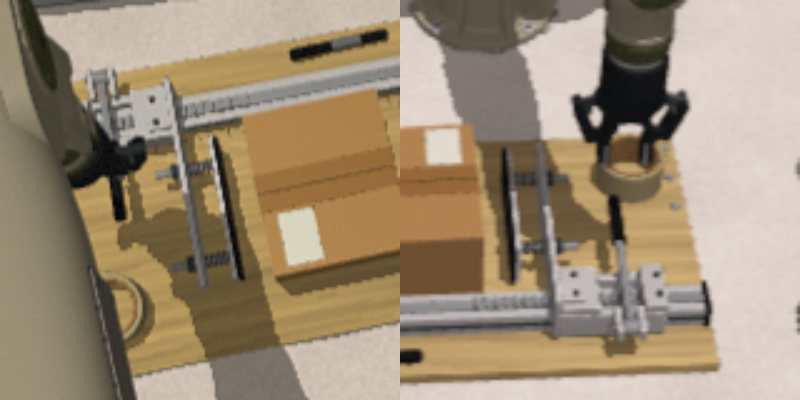

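The open gripper is above the grip, seen in the left half at about (118,200) and in the right half at (615,218). I'll check the grip position from the scene camera before going down.

```bash
python3 - <<'E'
from h import *
p=np.load('a_scene.npz')['p'];h=cv2.cvtColor(p,cv2.COLOR_RGB2HSV)[...,2]
v,u=np.mgrid[:384,:512]
m=(h<60)&(u>320)&(u<332)&(v>176)&(v<197); vs,us=np.nonzero(m)
Jg=jig(np.array([ray('scene',a,b,.089) for a,b in zip(us,vs)]));print(len(us),Jg.min(0),Jg.max(0),Jg.mean(0))
E
```

```text
55 [-0.02421373  0.1651734 ] [0.04969741 0.17842898] [0.01197226 0.17126202]
```

Request:
step_arm --plan "0.45 0 0.003 0.12 0 0 0; 0.45 0 0.003 0.24 0 0 0; 0.45 0 0.003 0.34 0 0 0; 0.45 0 0.003 0.415 0 0 0; 0.45 0 0.003 0.415 0 0 0"

```text
t: 2.0
tcp_pos: [0.5311, 0.1763, 0.0648]
orientation: [0.116, -3.133, 0.001]
force: [-0.9, -0.5, 0.6]
finger_gap: 0.452
```

Request:
step_arm --plan "0.3 0 0 0 0 0 0; 0.15 0 0 0 0 0 0; 0.1 0 0 0 0 0 0; 0.1 0 0 0 0 0 0; 0.1 0 0 0 0 0 0" --force 25

```text
t: 2.5
tcp_pos: [0.535, 0.1756, 0.0686]
orientation: [-0.113, 3.139, 0.0]
force: [-1.8, -1.7, 0.7]
finger_gap: 0.178
```

Request:
step_arm --plan "0.1 0 0 0 0 0 0; 0.1 0 0 -0.02 0 0 0; 0.1 0 0 -0.04 0 0 0; 0.1 0 0 -0.057 0 0 0; 0.1 0 0 -0.057 0 0 0" --force 60

```text
t: 3.0
tcp_pos: [0.5376, 0.1758, 0.086]
orientation: [-0.113, 3.135, 0.001]
force: [6.5, -0.7, -8.6]
finger_gap: 0.164
```

Request:
step_arm --plan "0.1 0 0 0 0 0 0; 0.1 0 0 0 0 0 0; 0.1 0 0 0 0 0 0"

```text
t: 3.3
tcp_pos: [0.5375, 0.1758, 0.0854]
orientation: [-0.113, 3.135, 0.001]
force: [7.4, -1.0, -7.7]
finger_gap: 0.167
```

```bash
python3 -c "
from h import *
go(.535,.1756,.0856)
p,d=grab('top','c');p,d=grab('scene','c')
import cv2
cv2.imwrite('pics/c_z.png',np.hstack([cv2.resize(cv2.imread('pics/c_top.png')[130:290,140:300],(400,400)),cv2.resize(cv2.imread('pics/c_scene.png')[110:250,250:390],(400,400))]))
"
```

```text
t 3.3 pos [0.5375 0.1758 0.0854] frac [ 0.008 -0.    -0.001] tooly ang 94.11535775675048 rz frac -0.00038491381388357443 tilt [ 0.004  0.001 -1.   ] F [ 7.39 -1.02 -7.68] gap 0.1668595186978573
```

View pics/c_z.png

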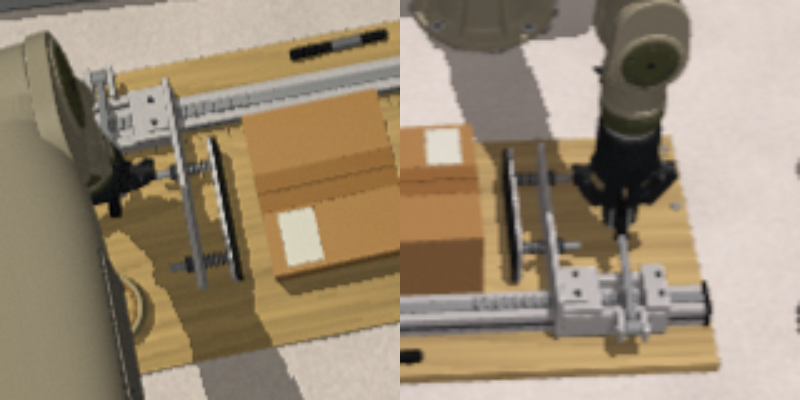

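Request:
step_arm --plan "0.1 -0.008 -0.015 0 0 0 0; 0.1 -0.008 -0.035 0 0 0 0; 0.1 -0.008 -0.055 0 0 0 0; 0.1 -0.008 -0.08 0 0 0 0; 0.1 -0.008 -0.1 0 0 0 0"

```text
t: 3.9
tcp_pos: [0.5396, 0.1458, 0.0849]
orientation: [-0.114, 3.139, 0.002]
force: [2.6, 4.9, -6.5]
finger_gap: 0.171
```

Request:
step_arm --plan "0.1 0 -0.007 0 0 0 0; 0.1 0 -0.013 0 0 0 0; 0.1 0 -0.02 0 0 0 0; 0.1 0 -0.027 0 0 0 0; 0.1 0 -0.033 0 0 0 0"

```text
t: 4.4
tcp_pos: [0.5404, 0.1364, 0.085]
orientation: [-0.114, 3.139, 0.002]
force: [1.8, 6.1, -6.4]
finger_gap: 0.167
```

```bash
cat >> h.py <<'E'
def st():
    s=arm.sense();print('t',s['t'],'jig',np.round(jig(s['tcp_pos'])*1000,1),'z',round(s['tcp_pos'][2]*1000,1),'Fjig x,y,z',np.round([s['force'][:2]@ex,s['force'][:2]@ey,s['force'][2]],2))
E
python3 -c "
from h import *
st()
p,d=grab('top','d')
import cv2
cv2.imwrite('pics/d_z.png',cv2.resize(cv2.imread('pics/d_top.png')[130:290,140:340],(800,600)))
"
```

```text
t 4.4 jig [ 19.6 133.5] z 85.0 Fjig x,y,z [ 2.28  5.95 -6.37]
```

View pics/d_z.png

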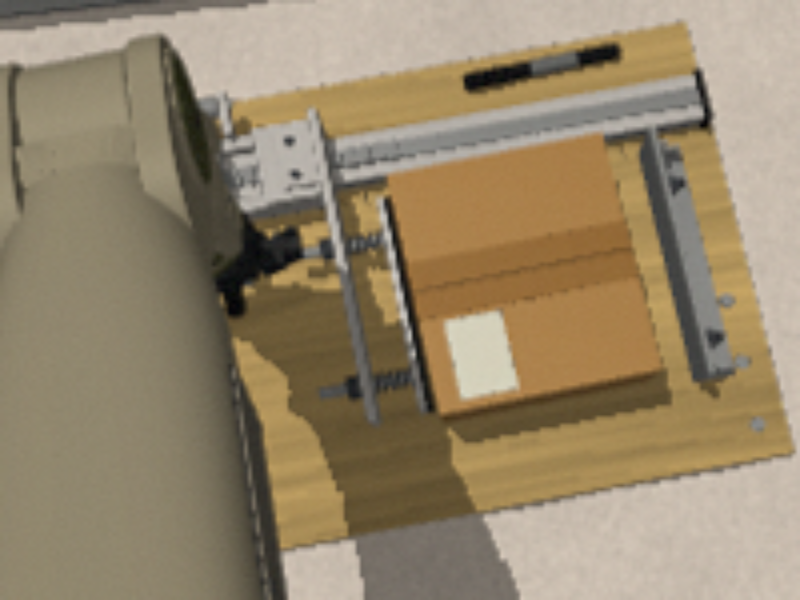

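The pad at (405,300) has just reached the carton, and the carton is about 38 mm short of the fence at (690,260). I'll keep pushing.

Request:
step_arm --plan "0.1 0 -0.012 0 0 0 0; 0.1 0 -0.025 0 0 0 0; 0.1 0 -0.038 0 0 0 0; 0.1 0 -0.052 0 0 0 0; 0.1 0 -0.067 0 0 0 0"

```text
t: 4.95
tcp_pos: [0.5418, 0.1166, 0.085]
orientation: [-0.114, 3.139, 0.002]
force: [2.7, 6.1, -6.3]
finger_gap: 0.162
```

Request:
step_arm --plan "0.1 0 -0.007 0 0 0 0; 0.1 0 -0.013 0 0 0 0; 0.1 0 -0.02 0 0 0 0; 0.1 0 -0.027 0 0 0 0; 0.1 0 -0.033 0 0 0 0"

```text
t: 5.45
tcp_pos: [0.5426, 0.1067, 0.085]
orientation: [-0.114, 3.139, 0.002]
force: [2.7, 6.5, -7.0]
finger_gap: 0.167
```

```bash
python3 -c "
from h import *
st()
p,d=grab('top','e')
import cv2
cv2.imwrite('pics/e_z.png',cv2.resize(cv2.imread('pics/e_top.png')[130:290,140:340],(800,600)))
"
```

```text
t 5.45 jig [ 19.6 103.8] z 85.0 Fjig x,y,z [ 3.18  6.33 -7.03]
```

View pics/e_z.png

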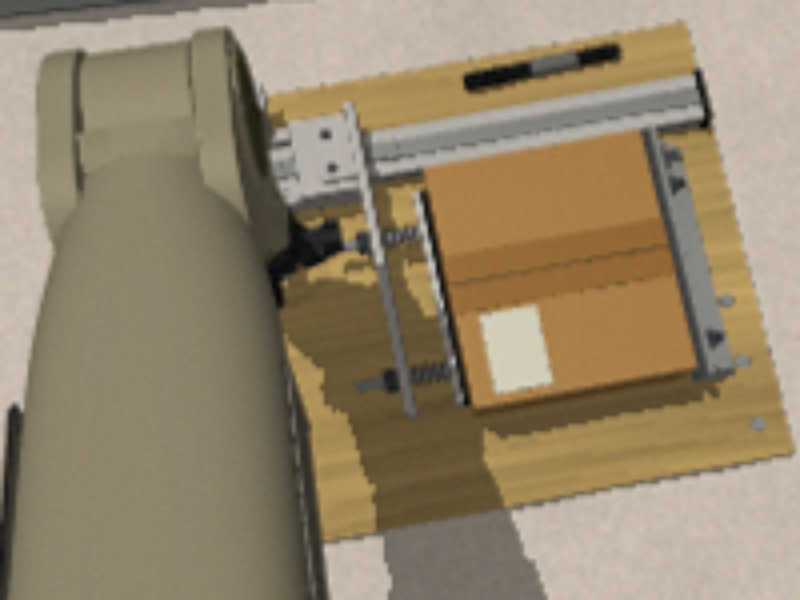

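The carton's far edge at (670,250) is now within a few mm of the fence. I'll go on in small steps and watch the force.

Request:
step_arm --plan "0.1 0 -0.004 0 0 0 0; 0.1 0 -0.008 0 0 0 0; 0.1 0 -0.013 0 0 0 0; 0.1 0 -0.017 0 0 0 0; 0.1 0 -0.02 0 0 0 0"

```text
t: 6.0
tcp_pos: [0.543, 0.1008, 0.085]
orientation: [-0.114, 3.139, 0.002]
force: [2.8, 6.3, -7.1]
finger_gap: 0.164
```

Request:
step_arm --plan "0.1 0 -0.003 0 0 0 0; 0.1 0 -0.006 0 0 0 0; 0.1 0 -0.01 0 0 0 0; 0.1 0 -0.01 0 0 0 0"

```text
t: 6.4
tcp_pos: [0.5433, 0.0976, 0.0851]
orientation: [-0.114, 3.139, 0.002]
force: [3.4, 5.0, -6.6]
finger_gap: 0.165
```

Request:
step_arm --plan "0.1 0 -0.003 0 0 0 0; 0.1 0 -0.006 0 0 0 0; 0.1 0 -0.01 0 0 0 0; 0.1 0 -0.01 0 0 0 0"

```text
t: 6.8
tcp_pos: [0.5434, 0.0947, 0.0851]
orientation: [-0.114, 3.139, 0.002]
force: [2.2, 5.8, -5.8]
finger_gap: 0.165
```

Request:
step_arm --plan "0.1 0 -0.003 0 0 0 0; 0.1 0 -0.006 0 0 0 0; 0.1 0 -0.01 0 0 0 0; 0.1 0 -0.01 0 0 0 0"

```text
t: 7.2
tcp_pos: [0.5436, 0.0921, 0.085]
orientation: [-0.114, 3.139, 0.003]
force: [1.9, 7.1, -7.6]
finger_gap: 0.161
```

```bash
cat >>h.py <<'E'
def look(tag):
    p,d=grab('top',tag); P=pts('top',d);Z=P[...,2];J=jig(P)
    cm=(Z>.115)&(Z<.140)&(J[...,1]<.07)&(J[...,1]>-.23)&(abs(J[...,0])<.19)
    n,l,s,c=cv2.connectedComponentsWithStats(cm.astype(np.uint8)); k=1+np.argmax(s[1:,4])
    print('carton',cv2.minAreaRect((J[l==k]*1000).astype(np.float32)))
    cv2.imwrite(f'pics/{tag}_z.png',cv2.resize(p[130:290,140:340,::-1],(800,600)))
E
python3 -c "
from h import *
st(); look('f')
"
```

```text
t 7.2 jig [19.6 89.1] z 85.0 Fjig x,y,z [ 2.36  6.94 -7.63]
carton ((-23.11322784423828, -126.24372863769531), (171.0929718017578, 201.1663055419922), 89.95092010498047)
```

View pics/f_z.png

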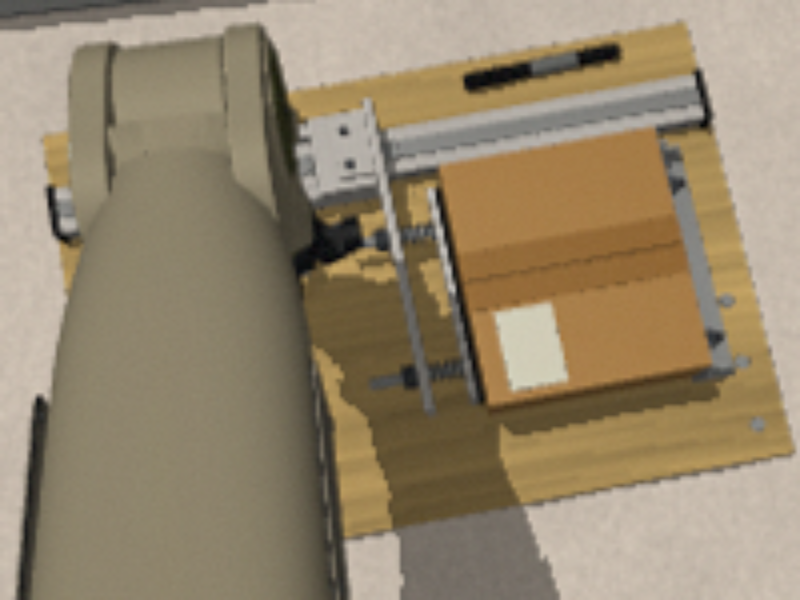

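The carton is square (0.05°), with its edge at the fence. I'll keep squeezing in small steps and watch the force slope.

Request:
step_arm --plan "0.1 0 -0.003 0 0 0 0; 0.1 0 -0.006 0 0 0 0; 0.1 0 -0.01 0 0 0 0; 0.1 0 -0.01 0 0 0 0"

```text
t: 7.65
tcp_pos: [0.5438, 0.0895, 0.085]
orientation: [-0.115, 3.139, 0.004]
force: [2.7, 8.5, -6.6]
finger_gap: 0.169
```

Request:
step_arm --plan "0.1 0 -0.003 0 0 0 0; 0.1 0 -0.006 0 0 0 0; 0.1 0 -0.01 0 0 0 0; 0.1 0 -0.01 0 0 0 0"

```text
t: 8.05
tcp_pos: [0.544, 0.0868, 0.0851]
orientation: [-0.115, 3.139, 0.005]
force: [3.3, 9.0, -6.3]
finger_gap: 0.165
```

Request:
step_arm --plan "0.1 0 -0.003 0 0 0 0; 0.1 0 -0.006 0 0 0 0; 0.1 0 -0.01 0 0 0 0; 0.1 0 -0.01 0 0 0 0"

```text
t: 8.45
tcp_pos: [0.5442, 0.0842, 0.085]
orientation: [-0.116, 3.139, 0.007]
force: [2.1, 10.6, -8.1]
finger_gap: 0.161
```

```bash
python3 -c "
from h import *
st(); look('g'); s=grab('scene','g')
cv2.imwrite('pics/g_sz.png',cv2.resize(s[0][140:250,190:370,::-1],(792,484),interpolation=cv2.INTER_CUBIC))
"
```

```text
t 8.45 jig [19.7 81.2] z 85.0 Fjig x,y,z [ 2.91 10.46 -8.07]
carton ((-23.32463836669922, -126.5250244140625), (201.0119171142578, 171.43777465820312), 0.1810644119977951)
```

View pics/g_z.png

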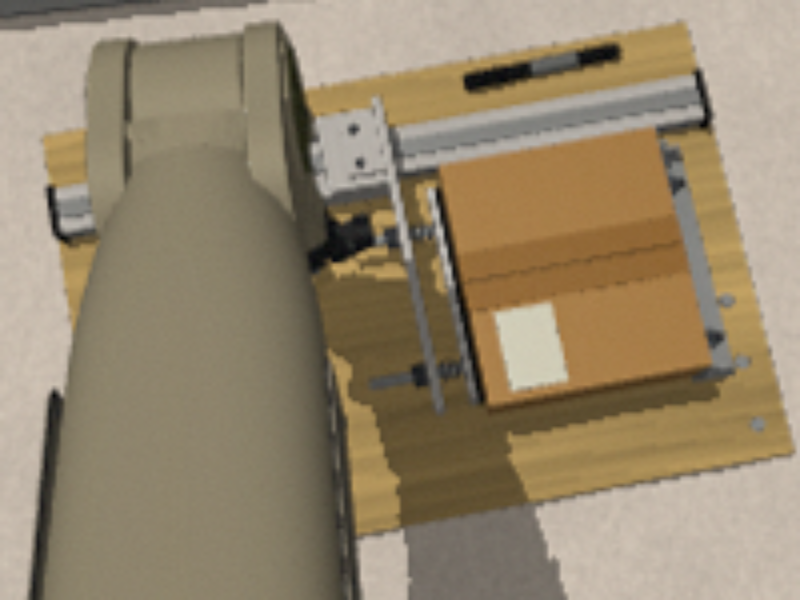

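View pics/g_sz.png

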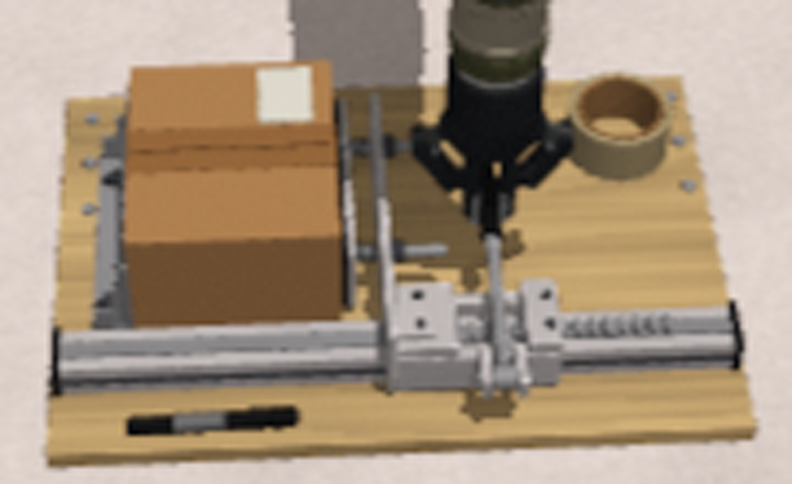

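Pressing against the fence changed the force from 6.9 to 10.5 N over 8 mm, a slope of about 0.44 N/mm. Subtracting friction, the pad carries about 6 N, so about 11 mm is pressed in. Now I'll lower the gripped bar to about 2 mm below land height to feel for the rack.

Request:
step_arm --plan "0.1 0.002 0 0.015 0 0 0; 0.1 0.004 0 0.03 0 0 0; 0.1 0.006 0 0.045 0 0 0; 0.1 0.008 0 0.052 0 0 0; 0.1 0.008 0 0.052 0 0 0"

```text
t: 9.05
tcp_pos: [0.5416, 0.084, 0.0699]
orientation: [-0.116, 3.139, 0.006]
force: [-1.3, 10.2, -1.7]
finger_gap: 0.166
```

Request:
step_arm --plan "0.1 0 0 0.003 0 0 0; 0.1 0 0 0.006 0 0 0; 0.1 0 0 0.009 0 0 0; 0.1 0 0 0.009 0 0 0"

```text
t: 9.45
tcp_pos: [0.5412, 0.0837, 0.0674]
orientation: [-0.115, 3.139, 0.005]
force: [-2.4, 10.2, -0.9]
finger_gap: 0.161
```

```bash
python3 -c "
from h import *
st()"
```

```text
t 9.45 jig [16.6 81. ] z 67.4 Fjig x,y,z [-1.66 10.33 -0.9 ]
```

Request:
step_arm --plan "0.1 0 0 0.003 0 0 0; 0.1 0 0 0.006 0 0 0; 0.1 0 0 0.006 0 0 0; 0.1 0 0 0.006 0 0 0"

```text
t: 9.85
tcp_pos: [0.5409, 0.0837, 0.0655]
orientation: [0.116, -3.139, -0.005]
force: [-2.3, 9.3, 0.1]
finger_gap: 0.167
```

Request:
step_arm --plan "0.1 0 0 0.003 0 0 0; 0.1 0 0 0.006 0 0 0; 0.1 0 0 0.006 0 0 0; 0.1 0 0 0.006 0 0 0"

```text
t: 10.25
tcp_pos: [0.5407, 0.0836, 0.0636]
orientation: [0.115, -3.138, -0.005]
force: [-3.6, 9.8, -0.6]
finger_gap: 0.165
```

```bash
python3 -c "
from h import *
st(); s=grab('scene','i')
cv2.imwrite('pics/i_sz.png',cv2.resize(s[0][170:250,260:360,::-1],(800,600),interpolation=cv2.INTER_CUBIC))
"
```

```text
t 10.25 jig [16.1 80.9] z 63.6 Fjig x,y,z [-2.83 10.06 -0.6 ]
```

View pics/i_sz.png

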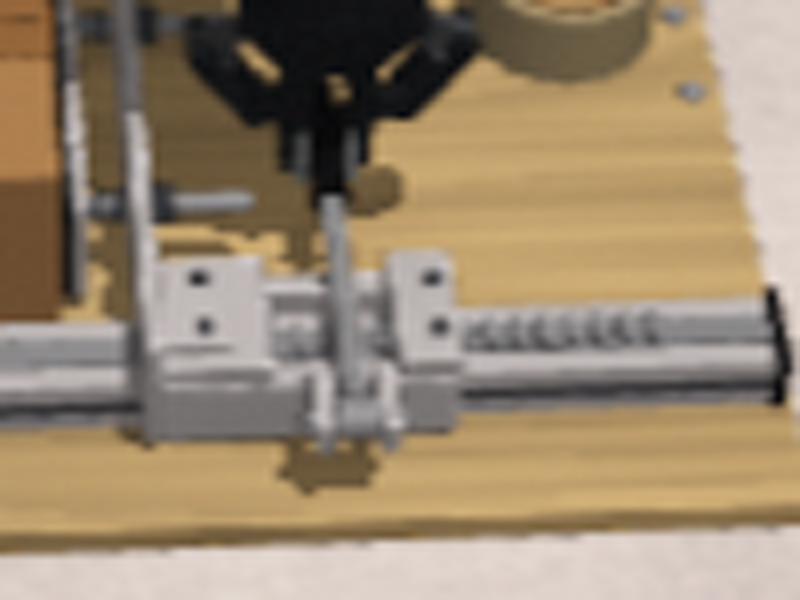

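Height is now 5 mm below the land position with almost no reaction, so the tooth seems to be entering a notch. I'll go down a little more while watching the force.

Request:
step_arm --plan "0.1 0 0 0.003 0 0 0; 0.1 0 0 0.006 0 0 0; 0.1 0 0 0.01 0 0 0; 0.1 0 0 0.01 0 0 0"

```text
t: 10.7
tcp_pos: [0.5404, 0.0836, 0.0604]
orientation: [0.115, -3.138, -0.005]
force: [-4.2, 8.4, -0.7]
finger_gap: 0.169
```

```bash
python3 -c "
from h import *
st()"
```

```text
t 10.7 jig [15.8 80.9] z 60.4 Fjig x,y,z [-3.56  8.69 -0.65]
```

Request:
step_arm --plan "0.32 0 0 0 0 0 0; 0.32 0 0 0 0 0 0; 0.32 0 0 0 0 0 0; 0.32 0 0 0 0 0 0; 0.32 0 0 0 0 0 0"

```text
t: 11.2
tcp_pos: [0.542, 0.0816, 0.0603]
orientation: [-0.113, 3.139, -0.0]
force: [0.9, 0.7, -0.3]
finger_gap: 0.32
```

```bash
python3 -c "
from h import *
st(); look('j'); s=grab('scene','j')
cv2.imwrite('pics/j_sz.png',cv2.resize(s[0][170:250,260:360,::-1],(800,600),interpolation=cv2.INTER_CUBIC))
"
```

```text
t 11.2 jig [17.2 78.8] z 60.3 Fjig x,y,z [ 0.98  0.65 -0.31]
carton ((-23.241310119628906, -126.43021392822266), (201.0139617919922, 171.23277282714844), 0.05860280990600586)
```

View pics/j_sz.png

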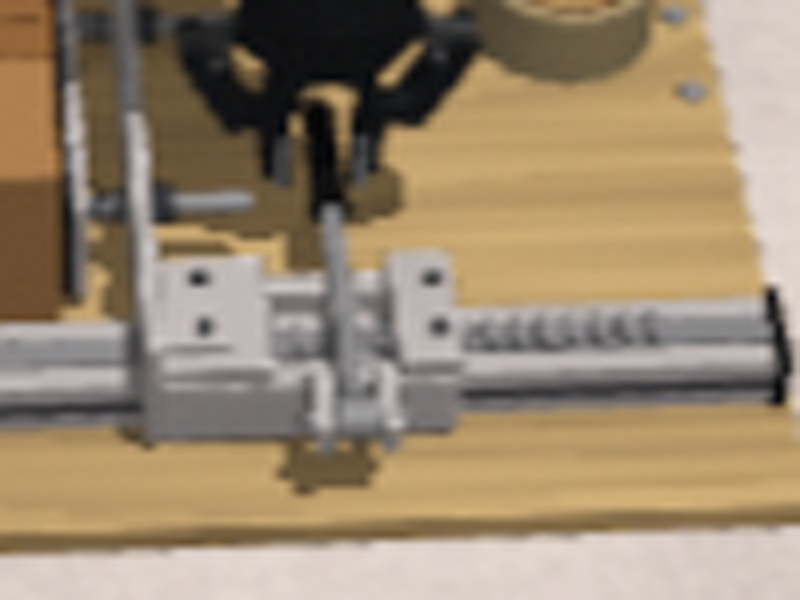

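View pics/j_z.png

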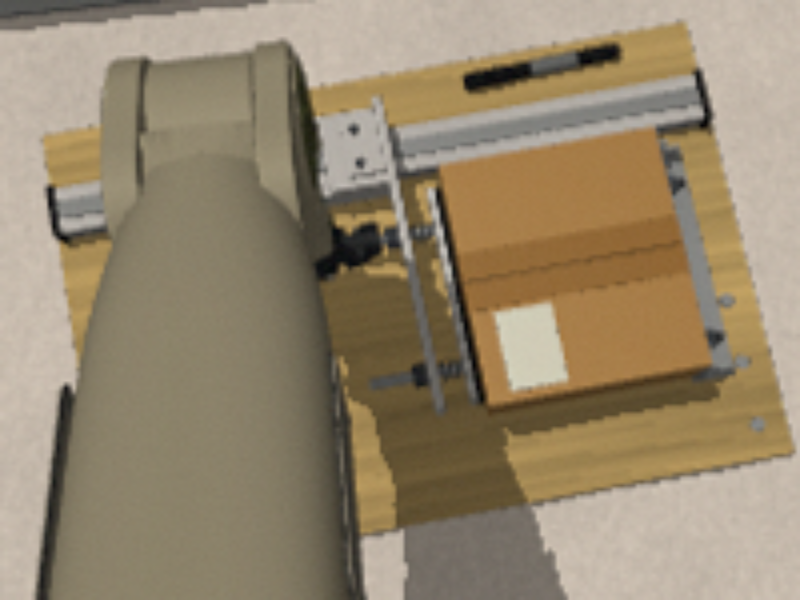

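The bar is free between the fingers, at (325,160) in the close-up. I'll raise straight up, then measure the bar's height.

Request:
step_arm --plan "0.32 0 0 -0.05 0 0 0; 0.32 0 0 -0.12 0 0 0; 0.32 0 0 -0.22 0 0 0; 0.32 0 0 -0.34 0 0 0; 0.32 0 0 -0.45 0 0 0"

```text
t: 11.8
tcp_pos: [0.5416, 0.0819, 0.1964]
orientation: [0.113, -3.14, 0.0]
force: [1.0, -0.2, 0.0]
finger_gap: 0.325
```

Request:
step_arm --plan "0.32 0.1 0.12 0 0 0 0; 0.32 0.2 0.24 0 0 0 0; 0.32 0.3 0.36 0 0 0 0; 0.32 0.4 0.48 0 0 0 0"

```text
t: 12.2
tcp_pos: [0.4105, 0.2178, 0.1952]
orientation: [-0.112, 3.139, 0.0]
force: [1.0, 0.4, 0.3]
finger_gap: 0.319
```

```bash
python3 - <<'E'
from h import *
st(); look('k'); s=grab('scene','k')
cv2.imwrite('pics/k_sz.png',cv2.resize(s[0][150:250,240:365,::-1],(800,600),interpolation=cv2.INTER_CUBIC))
z=np.load('k_top.npz');p,d=z['p'],z['d'];P=pts('top',d);Z=P[...,2];J=jig(P)
V=cv2.cvtColor(p,cv2.COLOR_RGB2HSV)[...,2]
b=(J[...,0]>-.03)&(J[...,0]<.06)&(J[...,1]>.055)&(J[...,1]<.1)&(V<60)&(Z>.05)
print(b.sum(),np.percentile(Z[b],[10,50,90]) if b.any() else '',J[b].mean(0),J[b].min(0),J[b].max(0))
for k in np.arange(-.06,.14,.01):
    q=(J[...,0]>-.06)&(J[...,0]<.0)&(J[...,1]>=k)&(J[...,1]<k+.01)
    print(round(k,2),np.round(np.percentile(Z[q],[50,95]),3) if q.any() else None,end=' ')
E
```

```text
t 12.2 jig [-104.1  224.1] z 195.2 Fjig x,y,z [1.02 0.38 0.33]
carton ((-23.564071655273438, -126.51210021972656), (171.41384887695312, 200.41119384765625), 89.95621490478516)
100 [0.07456426 0.07763967 0.08170572] [0.01675471 0.0793163 ] [-0.017061    0.07235161] [0.04965557 0.08671597]
-0.06 [0.13  0.133] -0.05 [0.129 0.133] -0.04 [0.093 0.097] -0.03 [0.02  0.089] -0.02 [0.02  0.024] -0.01 [0.097 0.1  ] 0.0 [0.019 0.024] 0.01 [0.019 0.024] 0.02 [0.02  0.023] 0.03 [0.02  0.025] 0.04 [0.02  0.024] 0.05 [0.02  0.023] 0.06 [0.019 0.024] 0.07 [0.02  0.079] 0.08 [0.021 0.079] 0.09 [0.02  0.025] 0.1 [0.02  0.024] 0.11 [0.019 0.024] 0.12 [0.019 0.023] 0.13 [0.02  0.023]
```

View pics/k_sz.png

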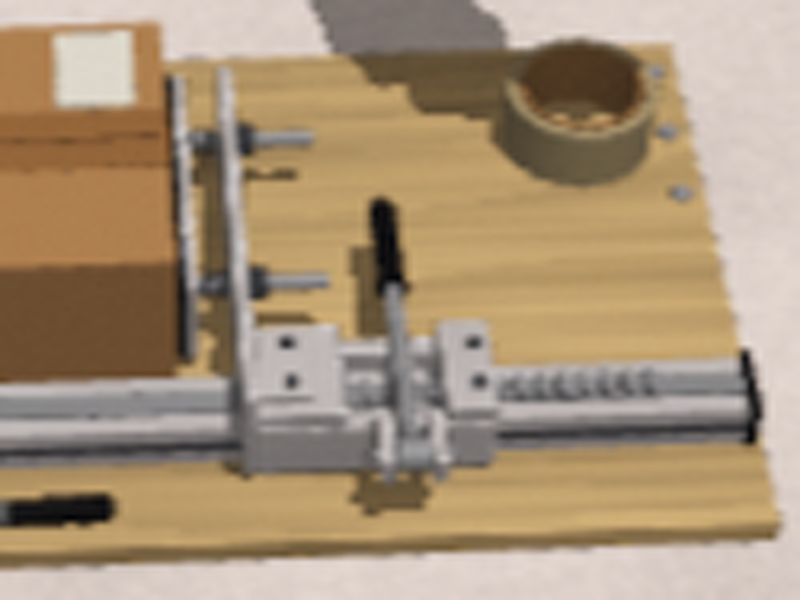

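View pics/k_z.png

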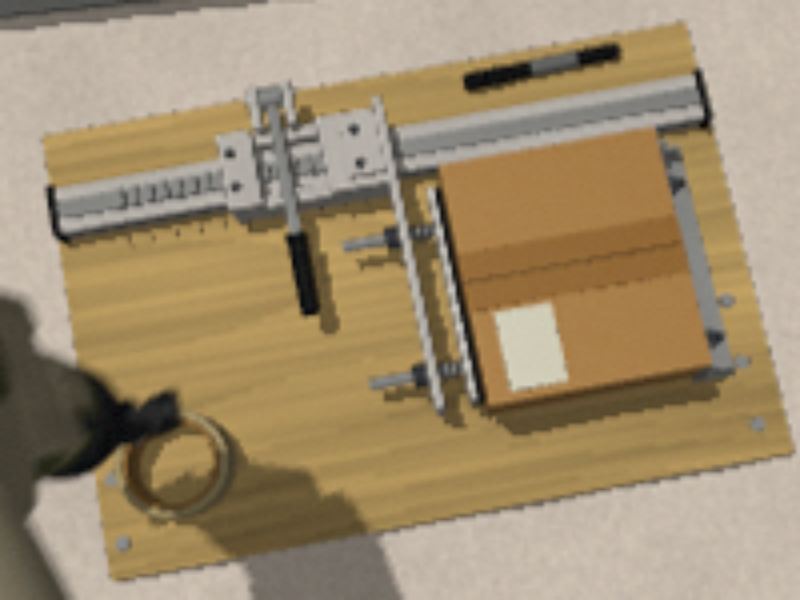

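```bash
python3 - <<'E'
from h import *
for t in 'ak':
    z=np.load(t+'_top.npz');p,d=z['p'],z['d'];P=pts('top',d);Z=P[...,2];J=jig(P)
    o=(.1706 if t=='a' else .0793)
    for nm,lo,hi in(('plate',-.09,-.065),('pad',-.15,-.10)):
        q=(abs(J[...,0]+.03)<.06)&(J[...,1]>o+lo)&(J[...,1]<o+hi)&(Z>.085)&(Z<.108)
        print(t,nm,q.sum(),np.round(J[q].mean(0)*1000,1),np.round((J[q][:,1].min()*1000,J[q][:,1].max()*1000),1),'z',np.median(Z[q]))
    V=cv2.cvtColor(p,cv2.COLOR_RGB2HSV)[...,2]
    b=(abs(J[...,0]-.018)<.04)&(abs(J[...,1]-o)<.012)&(V<60)&(Z>.05); print('grip depth',J[b].mean(0))
E
```

```text
a plate 108 [-30.2  84.3] [80.6 89. ] z 0.09730027887384576
a pad 152 [-30.4  40.5] [34.6 46.6] z 0.093528367313409
grip depth [0.01757368 0.16943385]
k plate 101 [-29.8  -5.3] [-9.2 -1.2] z 0.09688073907035182
k pad 152 [-31.7 -35.4] [-41.5 -29.4] z 0.09309214022719453
grip depth [0.01675471 0.0793163 ]
```

The checks agree. The grip top is at 77.6 mm, so the bar is down. The plate-to-pad gap went from 43.8 to 30.1 mm, so about 13.7 mm is pressed in (about 8 N). The carton is square, and the tool is clear with no load on it. Handing in.

```bash
python3 -c "
from h import *
print(arm.close_job())"
```

```text
the job is handed in; nothing more can be done
None
```

The carton is squeezed square against the end fence, with the guide locked by its tooth in a notch. I handed the job in at about 12.3 s; no verdict was reported.

I gripped the release bar, lifted it about 17 mm to clear the tooth, and slid the guide about 91 mm towards the fence. I then lowered the bar until the tooth entered a notch, opened the fingers so the spring finished the drop, and backed the arm away.

My last checks showed:
- **Bar:** the top of the grip is 77.6 mm above the bench (it was 97 mm at the start), so the tooth is at the bottom of a notch.
- **Pad:** it is pressed in about 13.7 mm of its 30 mm, measured from the plate-to-pad gap, which means about 8 N.
- **Carton:** it reads square to the jig within 0.1° and still measures 171 × 200 mm, with its top at the right height.
- **Other things:** I did not measure them afterwards. The arm touched none of them as far as I know, and the tape roll and marker show no movement in the last pictures.

**Disagreement:** the wrist force pointed to less squeeze, about 9–11 mm or 5.5–6.5 N, because the guide's friction is uncertain. Both values are within the 4–14 N allowed.

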